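# Sort the machine's hexagon nuts into the parts dishes by size

## Robot

A 6-joint arm with a two-finger parallel gripper is mounted at the origin on the work surface. World frame = base frame: x ahead of the robot, y to its left, z up, the work surface at z = 0. Lengths are in m, angles in rad, forces in N, time in s.
With the tool pointing down it reaches from about 0.225 to 0.875 m from the base axis. Payload 3.4 kg.
Tool frame: the origin (TCP) lies on the centre line of the jaws, within the pads' length; the fingertips stand 11 mm ahead of it and the grasp point (between the pads) lies 8 mm behind it; z points along the fingers, y is the line along which they close (so a half turn about z gives the same grasp; the last joint's range is limited). The gripper opens to 85 mm and grips with 20 to 120 N. Pads are 22 mm wide; open, the fingers measure 114 mm over their backs; the gripper's body (76 mm by 85 mm) begins 54 mm behind the grasp point. The pads swing forward as they close: fully open they stand 13 mm farther back than shut.
Start: joints at [1.165, 0.276, 1.505, -0, 1.361, -0.121], TCP at [0.162, 0.552, 0.212] pointing down, gripper open.
Joint ranges: [-2.89, 2.89], [-0.75, 2.08], [0.22, 2.7], [-1.18, 4.32], [0.11, 2.71], [-2.7, 2.7]. Speed limits (rad/s): [2.57, 2.57, 3.14, 3.14, 3.14, 3.14].

## Interface

Orientations are given as a unit quaternion [w, x, y, z].
In Python, from rig import manip, eyes, job gives the robot as it stands.
- The arm moves only by the tool drive_tool, never from a script. Its argument "rows" is a list of rows, each a list of 3 entries, a list of its own where there are three numbers: the turn, a rotation vector about the world's x, y, z in rad, then the shift along the world's x, y, z in cm, then the finger opening in cm, from 0 to 8.54. A call has 1 to 8 rows; each row shifts and turns the commanded pose from where the row before left it; what a row does not reach is not made up. A row lasts 1/8 s, in which the tool goes at most 62.5 mm and 10.7 degrees, less where a joint would pass 70% of its speed; a pose out of reach is approached as far as the arm can. A call is refused whole if a number of a shift passes 6.25 or a number of a turn 0.188, either way. A call with a gripper value outside its range is refused whole. The fingers move at their own pace and stop on an object; "force" is the grip in N (left out, the last holds). Time passes only in rows, so rows that do not move let the fingers close. It gives the time, the measured TCP pose, the force, the opening and the grip force at its end, in the units of the state.
- manip.get_state(): the state, without advancing time (a new reading comes with each control period).
- eyes.get_image(name): name is "side" or "top"; returns the picture (420x560x3 uint8, red, green, blue); there is no depth.
- eyes.get_calibration(name): a dict with "camera_matrix" (3x3 intrinsics, pixels), "view" (4x4, takes a point from world to camera coordinates). Camera axes: x right, y up, looking along -z (the intrinsics and any distortion apply to the point x, -y, -z); pixel columns grow to the right and rows downward; lengths in m; the calibration is good to about 2 mm. A picture is of the moment at which its call begins. get_calibration takes no time and is no camera call.
- job.sign_off(): hands the job in; it is judged then, once.
The state is a dict: "clock": time; "qpos": joint angles; "qd": joint speeds; "effort": joint torques, N m; "position": TCP position; "ee_rot": TCP orientation; "contact_force": force on the tool from outside, world axes, zero at the start; "moment": the same for the moment, N m; "width": finger opening in m; "gripper_force": force on a finger pad.
Only numpy, scipy, OpenCV 4.12 (cv2) and the standard library are available. Lean on these libraries where they do the work, as an engineer would, in place of code of your own. Each camera call takes 0.05 s, during which the arm holds its last target. There are 200 camera calls.

## Task

Sort the three hexagon nuts from the strip-down into the round steel parts dishes by size: the largest nut in the largest dish, the middle one in the middle dish, the smallest in the smallest, each set down (not dropped) so that it lies flat on the dish's floor inside the rim. Leave the two round collars, the spanner and the grease tin where they are.

Things in the scene. Friction and masses are not known exactly. Their poses are not given: they have to be found in the camera images.
- nut_small: smallest hexagon nut, dark steel, loose, lying flat on the bench: 30 mm across flats, 35 mm across corners, 20 mm high, 20 mm plain bore, about 75 g. Origin at its middle (half its height up, on the bore axis); z along the bore; two opposite flats face +x and -x, the others follow every 60 degrees
- nut_medium: middle-sized hexagon nut, dark steel, loose, lying flat on the bench: 41 mm across flats, 47 mm across corners, 25 mm high, 27 mm plain bore, about 170 g. Origin at its middle (half its height up, on the bore axis); z along the bore; two opposite flats face +x and -x, the others follow every 60 degrees
- nut_large: largest hexagon nut, dark steel, loose, lying flat on the bench: 55 mm across flats, 64 mm across corners, 30 mm high, 36 mm plain bore, about 380 g. Origin at its middle (half its height up, on the bore axis); z along the bore; two opposite flats face +x and -x, the others follow every 60 degrees
- dish_small: smallest round parts dish, bright steel, held fast to the bench by its magnet (does not move): 66 mm outside diameter, 60 mm inside, floor 3 mm above the bench, rim wall 3 mm thick and 8 mm high above the bench. Origin at the centre of its underside, on the bench; z up
- dish_medium: middle-sized round parts dish, bright steel, held fast to the bench by its magnet (does not move): 82 mm outside diameter, 76 mm inside, floor 3 mm above the bench, rim wall 3 mm thick and 8 mm high above the bench. Origin at the centre of its underside, on the bench; z up
- dish_large: largest round parts dish, bright steel, held fast to the bench by its magnet (does not move): 100 mm outside diameter, 94 mm inside, floor 3 mm above the bench, rim wall 3 mm thick and 8 mm high above the bench. Origin at the centre of its underside, on the bench; z up
- collar_small: smaller round spacer collar, dark steel like the nuts but round, 36 mm outside diameter, 20 mm bore, 22 mm high, 120 g, lying flat. Not to be moved. Origin at the centre of its underside; z up
- collar_large: larger round spacer collar, dark steel like the nuts but round, 52 mm outside diameter, 30 mm bore, 28 mm high, 300 g, lying flat. Not to be moved. Origin at the centre of its underside; z up
- spanner: steel spanner, 180 mm long, 8 mm thick, 38 mm wide at its open jaw, lying flat on the bench on the robot's right. Not to be moved. Origin at its middle, on the bench; x along it towards the open jaw
- grease_tin: grease tin with a red wrapper, 64 mm diameter, 75 mm tall, 300 g, standing on the robot's left. Not to be moved. Origin at the centre of its underside; z up

How it is judged:
At the end, for the whole second after the job is handed in: Each nut lies flat (within 0.06 rad) on the floor of the dish of its own size rank, inside the rim: its centre within 16 mm (small), 18.5 mm (middle) or 20.5 mm (large) of the dish's axis, which is all the room the rim leaves, and at its resting height within 3 mm; all nuts are released and at rest (horizontal distance between nut_small and dish_small below 0.016 m and z of nut_small in the frame of dish_small between 0.01 and 0.016 m and angle between the z axis of nut_small and the z axis of dish_small, either way round below 0.06 rad and linear speed of each of nut_small, nut_medium, nut_large below 0.01 m/s and contact force between each of nut_small, nut_medium, nut_large and the fingers below 0.05 N and horizontal distance between nut_medium and dish_medium below 0.0185 m and z of nut_medium in the frame of dish_medium between 0.0125 and 0.0185 m and angle between the z axis of nut_medium and the z axis of dish_medium, either way round below 0.06 rad and horizontal distance between nut_large and dish_large below 0.0205 m and z of nut_large in the frame of dish_large between 0.015 and 0.021 m and angle between the z axis of nut_large and the z axis of dish_large, either way round below 0.06 rad); the robot touches nothing.
It fails at once if a nut is dropped or thrown (moves faster than 0.7 m/s, as after a fall of 25 mm, while the fingers do not touch it) ((contact force between nut_small and the fingers below 0.05 N and linear speed of nut_small above 0.7 m/s) or (contact force between nut_medium and the fingers below 0.05 N and linear speed of nut_medium above 0.7 m/s) or (contact force between nut_large and the fingers below 0.05 N and linear speed of nut_large above 0.7 m/s)).
It fails at once if the small round collar is moved more than 15 mm or tipped over (distance of collar_small from where it was at the start of the episode above 0.015 m or angle between collar_small's own z axis and vertical above 0.3 rad).
It fails at once if the large round collar is moved more than 15 mm or tipped over (distance of collar_large from where it was at the start of the episode above 0.015 m or angle between collar_large's own z axis and vertical above 0.3 rad).
It fails at once if the spanner is moved more than 15 mm (distance of spanner from where it was at the start of the episode above 0.015 m).
It fails at once if the grease tin is moved more than 15 mm or tipped over (distance of grease_tin from where it was at the start of the episode above 0.015 m or angle between grease_tin's own z axis and vertical above 0.3 rad).
It also fails if it takes over 83 s, if anything falls off the work surface, if the arm or the gripper's body presses on something with over 40 N, if the wrist force passes 120 N, or if a joint passes its speed limit or range.

## Working session

There is one attempt and no reset: what is moved stays moved. The work goes in short steps, Python scripts to look and compute and a tool call to move; the robot and the scene stay as the last step left them, time stands still between calls to the robot, and variables do not carry over. Pictures are saved under pics/ and viewed, at most 14 in all, crops included, and the job is handed in when it is done.

Besides the shell and the picture viewer there is one more tool, called after "Call:" by a JSON object that holds its "op" and its "data". drive_tool: Moves the arm, as the interface text tells. Its arguments: {"type":"object","properties":{"rows":{"type":"array"},"force":{"type":"number"}},"required":["rows"]}

```bash
mkdir -p pics; python3 - <<'E'
from rig import manip, eyes, job
import cv2,numpy as np
for n in ("top","side"):
    im=eyes.get_image(n); cv2.imwrite(f"pics/{n}0.png",cv2.resize(im[:,:,::-1],None,fx=1.42,fy=1.42,interpolation=cv2.INTER_CUBIC))
    cv2.imwrite(f"pics/raw_{n}0.png",im[:,:,::-1])
    print(n,eyes.get_calibration(n))
print(manip.get_state())
E
```

```text
top {'camera_matrix': array([[414.51300649,   0.        , 282.14172862],
       [  0.        , 414.51300649, 210.87727037],
       [  0.        ,   0.        ,   1.        ]]), 'view': array([[ 0.01350125, -0.9998804 , -0.0075439 ,  0.01001928],
       [ 0.9846752 ,  0.01198324,  0.17398605, -0.52204066],
       [-0.17387484, -0.00977732,  0.98471922, -1.29601258],
       [ 0.        ,  0.        ,  0.        ,  1.        ]])}
side {'camera_matrix': array([[451.07146351,   0.        , 277.86850434],
       [  0.        , 451.07146351, 209.71009454],
       [  0.        ,   0.        ,   1.        ]]), 'view': array([[ 0.9913646 , -0.1303831 , -0.01401734, -0.54402602],
       [ 0.08873975,  0.58832093,  0.80374358, -0.08177356],
       [-0.09654788, -0.79804682,  0.59481071, -1.2437974 ],
       [ 0.        ,  0.        ,  0.        ,  1.        ]])}
{'clock': 0.1, 'qpos': array([ 1.16498649e+00,  2.76542350e-01,  1.50602685e+00, -2.02987056e-05,
        1.36075090e+00, -1.20981013e-01]), 'qd': array([ 0.00104351, -0.0001987 , -0.00206144, -0.00057579, -0.0008242 ,
        0.00021721]), 'effort': array([ 1.80737559e-03, -4.17699444e+01, -2.46407068e+01, -9.46495362e-06,
        5.69622527e-03,  2.82019425e-05]), 'position': array([0.16136157, 0.55134011, 0.21121214]), 'ee_rot': array([-2.15297203e-04,  1.41931338e-01,  9.89876128e-01, -8.36518950e-04]), 'contact_force': array([-0.02552112,  0.34451728, -1.34171081]), 'moment': array([ 0.01444423,  0.01985696, -0.00344997]), 'gripper_force': 0.0, 'width': 0.08515132999124392}
```

View pics/top0.png

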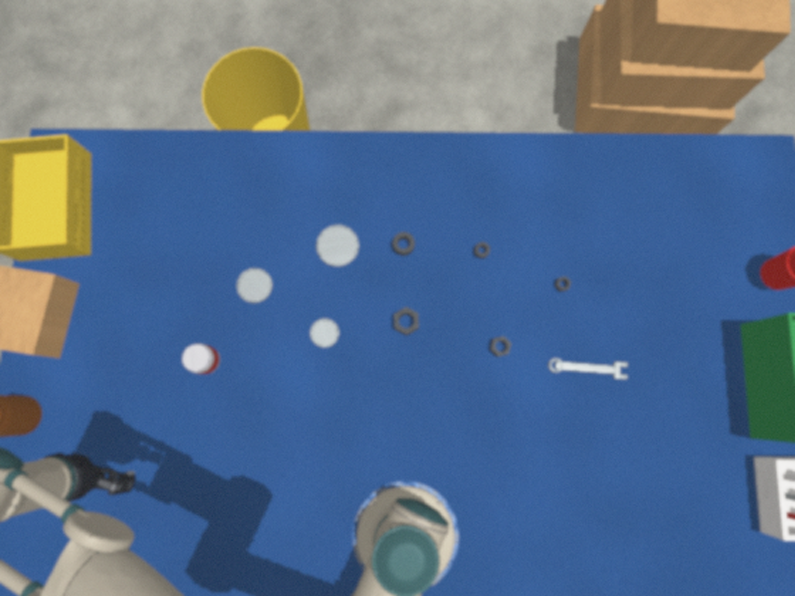

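View pics/side0.png

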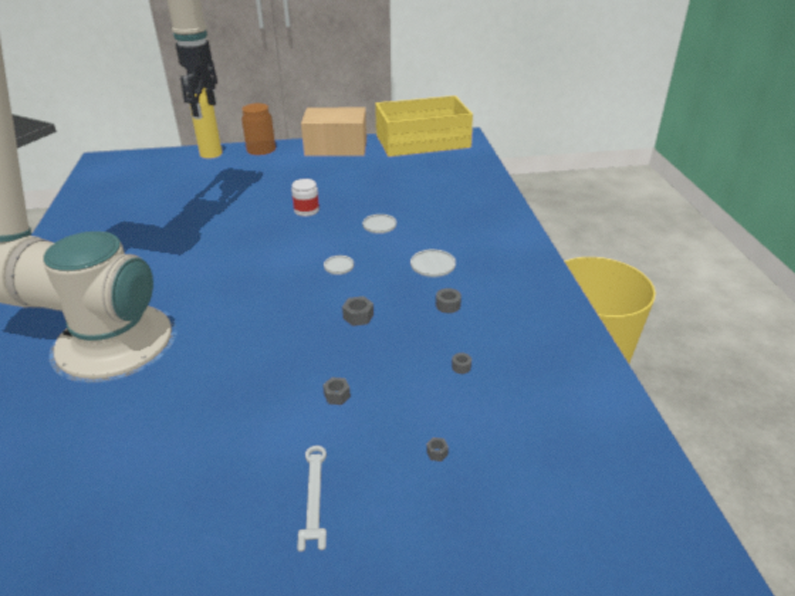

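The top view shows the dishes at (338,245) L, (254,285) M and (325,332) S. The dark rings are at (406,321), (403,243), (500,346), (482,250) and (562,284). I'll enlarge the rings to tell the nuts from the collars.

```bash
cat > h.py <<'E'
import cv2,numpy as np
from rig import manip,eyes,job
def px2w(n,u,v,z):
    c=eyes.get_calibration(n);K=c["camera_matrix"];V=c["view"]
    d=np.linalg.inv(K)@[u,v,1.]; d=V[:3,:3].T@(d*[1,-1,-1]); o=-V[:3,:3].T@V[:3,3]
    return o+d*(z-o[2])/d[2]
def w2px(n,p):
    c=eyes.get_calibration(n);q=(c["view"]@np.r_[p,1])[:3]*[1,-1,-1];q=c["camera_matrix"]@q
    return q[:2]/q[2]
E
python3 - <<'E'
from h import *
t=cv2.imread("pics/raw_top0.png");s=cv2.imread("pics/raw_side0.png")
S=1.42
P={'a':(406,321,358,310),'b':(403,243,448,300),'c':(500,346,336,390),'d':(482,250,461,363),'e':(562,284,437,449)}
rows=[[],[]]
for k,(a,b,c,d) in P.items():
    for i,(im,u,v) in enumerate(((t,a,b),(s,c,d))):
        x,y=int(u/S)-14,int(v/S)-14
        rows[i].append(cv2.resize(im[y:y+28,x:x+28],(158,158),interpolation=cv2.INTER_CUBIC))
cv2.imwrite("pics/crop.png",np.vstack([np.hstack(r) for r in rows]))
hsv=cv2.cvtColor(t,cv2.COLOR_BGR2HSV)
def comp(m,lo,hi,box):
    n,l,st,ce=cv2.connectedComponentsWithStats(m.astype(np.uint8))
    for i in range(1,n):
        if lo<st[i,4]<hi and box[0]<ce[i,0]<box[1] and box[2]<ce[i,1]<box[3]:
            cn,_=cv2.findContours((l==i).astype(np.uint8),cv2.RETR_EXTERNAL,cv2.CHAIN_APPROX_NONE)
            (cx,cy),r=cv2.minEnclosingCircle(cn[0])
            print(st[i],ce[i].round(1),(round(cx,1),round(cy,1),round(r,1)),px2w("top",cx,cy,.012).round(4),px2w("top",*ce[i],.006).round(4))
comp((hsv[...,1]<110)&(hsv[...,2]<130),30,1500,(200,480,150,280));print()
comp((hsv[...,1]<110)&(hsv[...,2]>140),100,2500,(120,480,150,280))
E
```

```text
[276 163  16  17 167] [283.6 171.1] (283.9, 171.1, 8.1) [0.6642 0.0131 0.012 ] [0.6658 0.0139 0.006 ]
[334 171  11  11  86] [339.1 175.7] (339.0, 175.5, 5.6) [ 0.6511 -0.1728  0.012 ] [ 0.6519 -0.1738  0.006 ]
[391 195  11  10  79] [395.9 199.6] (396.0, 199.6, 5.4) [ 0.5707 -0.3614  0.012 ] [ 0.5719 -0.3627  0.006 ]
[277 217  18  19 201] [285.6 225.8] (285.5, 225.5, 9.6) [0.479  0.0053 0.012 ] [0.4789 0.0051 0.006 ]
[345 237  14  14 117] [351.6 243.6] (351.4, 243.6, 7.1) [ 0.4219 -0.2109  0.012 ] [ 0.4225 -0.2124  0.006 ]

[222 157  32  31 759] [237.4 172.5] (237.4, 172.6, 15.7) [0.6571 0.1701 0.012 ] [0.6593 0.1708 0.006 ]
[166 188  27  26 543] [178.7 200.5] (178.8, 200.7, 13.3) [0.5583 0.3626 0.012 ] [0.5599 0.3647 0.006 ]
[218 223  22  23 381] [228.1 233.9] (228.1, 234.0, 11.0) [0.4485 0.1937 0.012 ] [0.4493 0.1946 0.006 ]
[127 241  24  23 404] [138.4 251.8] (138.4, 251.7, 11.7) [0.3866 0.4854 0.012 ] [0.3867 0.4877 0.006 ]
[386 251  57  17 509] [414.7 258.8] (414.0, 260.0, 28.6) [ 0.3712 -0.4129  0.012 ] [ 0.3757 -0.4173  0.006 ]
```

View pics/crop.png

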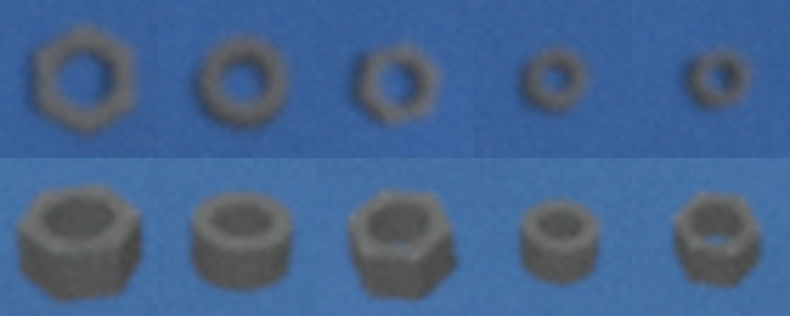

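Rings a, c and e are the large, medium and small nuts; b and d are the collars. Next I'll fit silhouettes in both cameras for position and yaw.

```bash
cat > fit.py <<'E'
from h import *
from scipy.optimize import minimize
def sil(n,x,y,yaw,R,h,z0,ns,x0,y0,w,SS=8):
    a=yaw+np.pi/6+np.arange(ns)*2*np.pi/ns if ns==6 else np.arange(ns)*2*np.pi/ns
    p=np.array([w2px(n,(x+R*np.cos(t),y+R*np.sin(t),z)) for z in (z0,z0+h) for t in a])
    hull=cv2.convexHull(((p-[x0-.5,y0-.5])*SS*16-8).astype(np.float32)).round().astype(np.int32)
    m=np.zeros((w*SS,w*SS),np.float32); cv2.fillConvexPoly(m,hull,1.,shift=4)
    return cv2.GaussianBlur(cv2.resize(m,(w,w),interpolation=cv2.INTER_AREA),(0,0),.6)
def fit(n,im,x,y,R,h,z0=0,ns=6,w=44):
    u,v=w2px(n,(x,y,z0+h/2)); x0,y0=int(u)-w//2,int(v)-w//2
    c=im[y0:y0+w,x0:x0+w].astype(np.float32); f=(c[...,0]-c[...,2])/(c.max(2)+1)
    bg=np.median(f); a=np.clip(1-f/bg,0,1); fg=np.percentile(a,97 if ns==6 else 85); a=np.clip(a/fg,0,1)
    q=px2w(n,u,v,z0+h); core=sil(n,x,y,0,R*.62,h*.2,z0+h*.8,40,x0,y0,w)
    wt=1-np.clip(core*1.5,0,1) if ns==6 else 1.
    def cost(p): return float((wt*(sil(n,p[0],p[1],p[2],R,h,z0,ns,x0,y0,w)-a)**2).sum())
    best=None
    for yw in (np.radians([-25,-15,-5,5,15,25]) if ns==6 else [0]):
        s=np.array([[x,y,yw]]+[[x+dx,y+dy,yw+dz] for dx,dy,dz in((.006,0,0),(0,.006,0),(0,0,.15))])
        r=minimize(cost,[x,y,yw],method="Nelder-Mead",options=dict(initial_simplex=s,xatol=1e-4,fatol=1e-3))
        if best is None or r.fun<best.fun: best=r
    return best
E
cat > all.py <<'E'
from fit import *
for k,x,y,R,h,ns in (("nL",.479,.005,.032,.03,6),("nM",.422,-.211,.0237,.025,6),("nS",.571,-.362,.0173,.02,6),("dL",.657,.17,.05,.008,48),("dM",.558,.363,.041,.008,48),("dS",.4485,.194,.033,.008,48),("cL",.664,.013,.026,.028,48),("cS",.651,-.173,.018,.022,48)):
    for n in ("top","side"):
        r=fit(n,cv2.imread(f"pics/raw_{n}0.png"),x,y,R,h,0,ns); print(k,n,(r.x[:2]*1000).round(1),(np.degrees(r.x[2])+30)%60-30,round(r.fun,2))
E
python3 all.py
```

```text
Traceback (most recent call last):
  File "all.py", line 4, in <module>
    r=fit(n,cv2.imread(f"pics/raw_{n}0.png"),x,y,R,h,0,ns); print(k,n,(r.x[:2]*1000).round(1),(np.degrees(r.x[2])+30)%60-30,round(r.fun,2))
  File "fit.py", line 19, in fit
    r=minimize(cost,[x,y,yw],method="Nelder-Mead",options=dict(initial_simplex=s,xatol=1e-4,fatol=1e-3))
  File "fit.py", line 15, in cost
    def cost(p): return float((wt*(sil(n,p[0],p[1],p[2],R,h,z0,ns,x0,y0,w)-a)**2).sum())
                                   ~~~^^^^^^^^^^^^^^^^^^^^^^^^^^^^^^^^^^^^
  File "fit.py", line 5, in sil
    p=np.array([w2px(n,(x+R*np.cos(t),y+R*np.sin(t),z)) for z in (z0,z0+h) for t in a])
                ~~~~^^^^^^^^^^^^^^^^^^^^^^^^^^^^^^^^^^^
  File "h.py", line 8, in w2px
    c=eyes.get_calibration(n);q=(c["view"]@np.r_[p,1])[:3]*[1,-1,-1];q=c["camera_matrix"]@q
ValueError: time passes only in moves, steps and waits
```

Calibration calls are rate-limited, so I'll cache them.

```bash
sed -i 's/eyes.get_calibration(n)/cal(n)/; s/^from rig.*/from rig import manip,eyes,job\nimport functools\ncal=functools.cache(eyes.get_calibration)/' h.py; python3 all.py
```

```text
nL top [477.8   5.1] -27.052039622509643 1.82
nL side [474.5   5.1] -17.083837446989875 7.19
nM top [ 422.2 -212.8] 14.96244480956888 1.13
nM side [ 418.9 -212.7] 9.780415511730048 4.17
nS top [ 571.5 -362.1] 13.263635416018914 2.67
nS side [ 568.  -361.6] 5.1247893476103386 3.25
dL top [659.9 171.3] 0.9459916865925031 5.74
dL side [657.2 171.4] 0.8787500212993038 26.53
dM top [560.2 365.1] -2.778071603128687 4.68
dM side [557.9 365.3] 0.6015595887370431 27.61
dS top [449.5 194.9] -1.3102673534097242 13.83
dS side [447.2 193.2] 7.90345210890456 86.78
cL top [664.2  13.9] 1.6896309835321865 189.27
cL side [660.3  13.8] 4.3972763174841845 125.79
cS top [ 649.9 -174.2] 6.430649344985149 354.42
cS side [ 648.1 -174. ] 1.190810162382057 240.75
```

```bash
python3 - <<'E'
from fit import *
Z=14;W=38;out=[]
C=dict(nL=(.476,.005,.032,.03,-27,-17),nM=(.4205,-.2127,.0237,.025,15,10),nS=(.570,-.362,.0173,.02,13,5))
XY=dict(top=dict(nL=(477.8,5.1),nM=(422.2,-212.8),nS=(571.5,-362.1)),side=dict(nL=(474.5,5.1),nM=(418.9,-212.7),nS=(568,-361.6)))
for n in("top","side"):
  row=[]
  for k,(x,y,R,h,y1,y2) in C.items():
    im=cv2.imread(f"pics/raw_{n}0.png"); x,y=np.array(XY[n][k])/1000
    w=18; u,v=w2px(n,(x,y,h/2)); x0,y0=int(u)-w,int(v)-w
    if k!="nL" : pass
    c=cv2.resize(im[y0:y0+2*w,x0:x0+2*w],(266,266),interpolation=cv2.INTER_CUBIC); s=266/(2*w)
    for yw,col in((y1,(0,255,255)),(y2,(0,0,255))):
      for z in ((h,) if n=="top" else (h,0)):
        a=np.radians(yw+30+60*np.arange(6))
        p=np.array([w2px(n,(x+R*np.cos(t),y+R*np.sin(t),z)) for t in a])
        cv2.polylines(c,[((p-[x0-.5,y0-.5])*s*8).round().astype(np.int32)],True,col,1,cv2.LINE_AA,3)
    row.append(c)
  out.append(np.hstack(row))
cv2.imwrite("pics/ov.png",np.vstack(out))
E
```

```text
(no output)
```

View pics/ov.png

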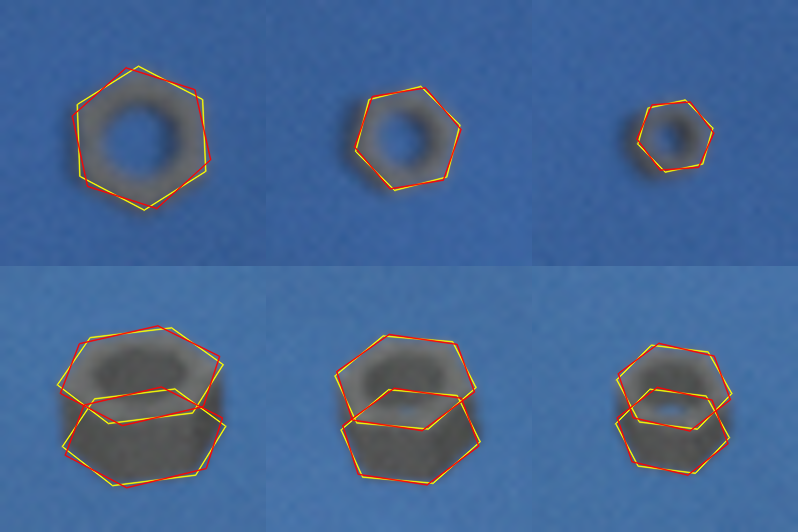

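Camera estimates: the nuts are L (476,5,−25°), M (420.5,−213,12°) and S (570,−362,9°). The dishes are L (658.5,171), M (559,365) and S (448.5,194). I'm setting off towards the large nut.

Call:
{"op": "drive_tool", "data": {"rows": [[[0,0,0.125],[3,-5,0],7],[[0,0,0.125],[3,-5,0],7],[[0,0,0.122],[3,-5,0],7],[[0,0,0],[3,-5,0],7],[[0,0,0],[3,-5,0],7],[[0,0,0],[3,-5,0],7],[[0,0,0],[3,-5,0],7],[[0,0,0],[3,-5,0],7]], "force": 50}}

```text
clock: 1.1
position: [0.4021, 0.1502, 0.2119]
ee_rot: [0.0, -0.044, 0.999, 0.0]
contact_force: [0.4, 0.8, -0.1]
width: 0.0701
gripper_force: 0.0
```

Call:
{"op": "drive_tool", "data": {"rows": [[[0,0,0],[2.5,-4.9,-3],7],[[0,0,0],[2.5,-4.9,-4],7],[[0,0,0],[2.45,-4.8,-4],7],[[0,0,0],[0,0,-3],7],[[0,0,0],[0,0,0],7]]}}

```text
clock: 1.72
position: [0.4699, 0.013, 0.0759]
ee_rot: [-0.003, -0.043, 0.999, 0.001]
contact_force: [-0.1, 1.2, 0.2]
width: 0.0699
gripper_force: 0.0
```

```bash
cat > look.py <<'E'
import sys
from h import *
tag=sys.argv[1]; s=manip.get_state(); p=s["position"]
from scipy.spatial.transform import Rotation as Ro
R=Ro.from_quat(np.roll(s["ee_rot"],-1)).as_matrix()
print("tcp",p.round(4),"yaw(y)",np.degrees(np.arctan2(R[1,1],R[0,1])).round(1),"tilt",np.degrees(np.arccos(-R[2,2])).round(2),"q6",s["qpos"][5].round(2),"w",s["width"].round(4),"F",s["contact_force"].round(1),s["clock"])
out=[]
for n in ("top","side"):
    im=eyes.get_image(n)[:,:,::-1].copy(); cv2.imwrite(f"pics/raw_{n}_{tag}.png",im)
    u,v=w2px(n,p); x0,y0=int(u)-30,int(v)-30; x0=max(0,min(x0,500));y0=max(0,min(y0,360))
    c=cv2.resize(im[y0:y0+60,x0:x0+60],(400,400),interpolation=cv2.INTER_CUBIC)
    for q,col in ((p,(0,255,255)),(p+R[:,2]*.011,(0,0,255))):
        a=(w2px(n,q)-[x0-.5,y0-.5])*400/60; cv2.circle(c,tuple(int(t) for t in a),3,col,-1)
    out.append(c)
cv2.imwrite(f"pics/look_{tag}.png",np.hstack(out))
E
python3 look.py a
```

```text
Traceback (most recent call last):
  File "look.py", line 6, in <module>
    print("tcp",p.round(4),"yaw(y)",np.degrees(np.arctan2(R[1,1],R[0,1])).round(1),"tilt",np.degrees(np.arccos(-R[2,2])).round(2),"q6",s["qpos"][5].round(2),"w",s["width"].round(4),"F",s["contact_force"].round(1),s["clock"])
                                                                                                                                                                 ^^^^^^^^^^^^^^^^
AttributeError: 'float' object has no attribute 'round'
```

```bash
sed -i 's/s\["width"\].round(4)/round(s["width"],4)/' look.py; python3 look.py a
```

```text
tcp [0.4699 0.013  0.0759] yaw(y) 94.9 tilt 0.39 q6 -1.78 w 0.0699 F [-0.1  1.2  0.2] 1.725
```

View pics/look_a.png

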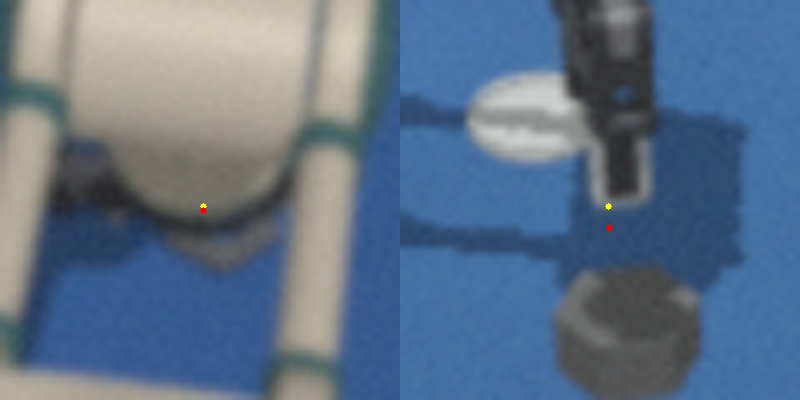

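```bash
python3 - <<'E'
from h import *
p=np.array([.4699,.013,.0759])
x0,y0=[int(t)-30 for t in w2px("side",p)]
for dy in (-.035,-.049):
  for dz in (0,-.005,-.011,.005): print(dy,dz,((w2px("side",p+[.003,dy,dz])-[x0-.5,y0-.5])*400/60).round(0)+[400,0])
E
```

```text
-0.035 0 [623. 255.]
-0.035 -0.005 [623. 264.]
-0.035 -0.011 [624. 276.]
-0.035 0.005 [622. 245.]
-0.049 0 [625. 275.]
-0.049 -0.005 [626. 285.]
-0.049 -0.011 [627. 296.]
-0.049 0.005 [625. 265.]
```

Call:
{"op": "drive_tool", "data": {"rows": [[[0,0,0],[0.4,-0.8,-1],7.5],[[0,0,0],[0,0,-0.5],7.5],[[0,0,0],[0,0,0],7.5]]}}

```text
clock: 2.2
position: [0.476, 0.0055, 0.063]
ee_rot: [-0.0, -0.044, 0.999, 0.0]
contact_force: [-0.1, 0.0, -0.7]
width: 0.0747
gripper_force: 0.0
```

```bash
python3 look.py b; python3 - <<'E'
from h import *
im=cv2.imread("pics/raw_side_b.png"); x0,y0=190,130
c=cv2.resize(im[y0:y0+110,x0:x0+140],None,fx=5.6,fy=5.4,interpolation=cv2.INTER_CUBIC)
p=manip.get_state()["position"]
for dy,col in ((0,(0,255,255)),(-.0375,(0,0,255)),(.0375,(0,255,0))):
  for dz in (.03,0,-.011):
    a=(w2px("side",p+[-.09*dy,dy,dz])-[x0-.5,y0-.5])*[5.6,5.4]; cv2.circle(c,tuple(int(t) for t in a),3,col,-1)
cv2.imwrite("pics/b2.png",c)
E
```

```text
tcp [0.476  0.0055 0.063 ] yaw(y) 95.0 tilt 0.03 q6 -1.79 w 0.0747 F [-0.1  0.  -0.7] 2.2
```

View pics/b2.png

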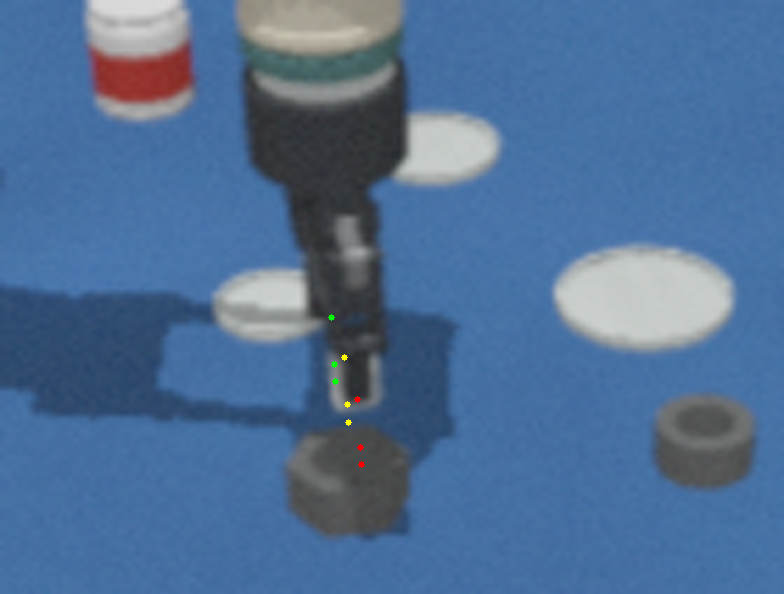

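The side view shows the near finger's tip (pixel 357,405) higher than the nominal tip projection. I'll descend to a safe height and look again.

Call:
{"op": "drive_tool", "data": {"rows": [[[0,0,0],[0,0,-1.5],7.5],[[0,0,0],[0,0,-1.5],7.5],[[0,0,0],[0,0,0],7.5]]}}

```text
clock: 2.68
position: [0.4755, 0.0055, 0.0326]
ee_rot: [-0.001, -0.044, 0.999, 0.0]
contact_force: [-0.3, -0.1, -0.3]
width: 0.0751
gripper_force: 0.0
```

```bash
python3 look.py c; python3 - <<'E'
from h import *
im=cv2.imread("pics/raw_side_c.png"); x0,y0=190,130
c=cv2.resize(im[y0:y0+110,x0:x0+140],None,fx=5.6,fy=5.4,interpolation=cv2.INTER_CUBIC)
p=manip.get_state()["position"]
def dot(q,col):
    a=(w2px("side",q)-[x0-.5,y0-.5])*[5.6,5.4]; cv2.circle(c,tuple(int(t) for t in a),3,col,-1)
for dy,col in ((0,(0,255,255)),(-.0375,(0,0,255)),(.0375,(0,255,0))):
  for dz in (.03,0,-.011): dot(p+[-.09*dy,dy,dz],col)
for z in (0,.075): dot((.385,.488,z),(255,0,255))
cv2.imwrite("pics/c2.png",c)
E
```

```text
tcp [0.4755 0.0055 0.0326] yaw(y) 95.0 tilt 0.12 q6 -1.79 w 0.0751 F [-0.3 -0.1 -0.3] 2.675
```

View pics/c2.png

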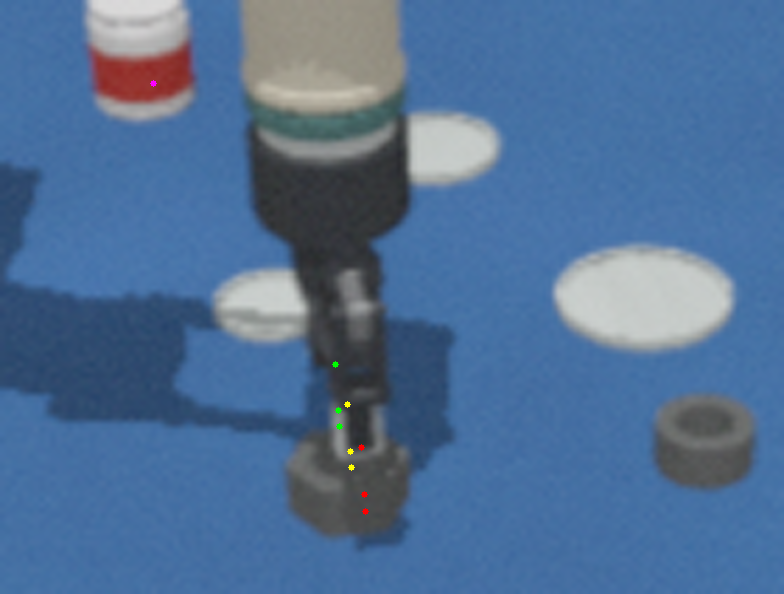

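Call:
{"op": "drive_tool", "data": {"rows": [[[0,0,0],[0,0,-0.8],7.5],[[0,0,0],[0,0,0],4.5],[[0,0,0],[0,0,0],4.5],[[0,0,0],[0,0,0],4.5],[[0,0,0],[0,0,0],4.5]], "force": 20}}

```text
clock: 3.4
position: [0.4764, 0.0053, 0.0252]
ee_rot: [0.0, -0.044, 0.999, 0.0]
contact_force: [1.2, 0.6, 0.8]
width: 0.045
gripper_force: 0.0
```

```bash
python3 look.py d; python3 - <<'E'
from h import *
im=cv2.imread("pics/raw_side_d.png"); x0,y0=190,130
c=cv2.resize(im[y0:y0+110,x0:x0+140],None,fx=5.6,fy=5.4,interpolation=cv2.INTER_CUBIC)
cv2.imwrite("pics/d2.png",c)
E
```

```text
tcp [0.4764 0.0053 0.0252] yaw(y) 95.0 tilt 0.01 q6 -1.79 w 0.045 F [1.2 0.6 0.8] 3.4
```

View pics/d2.png

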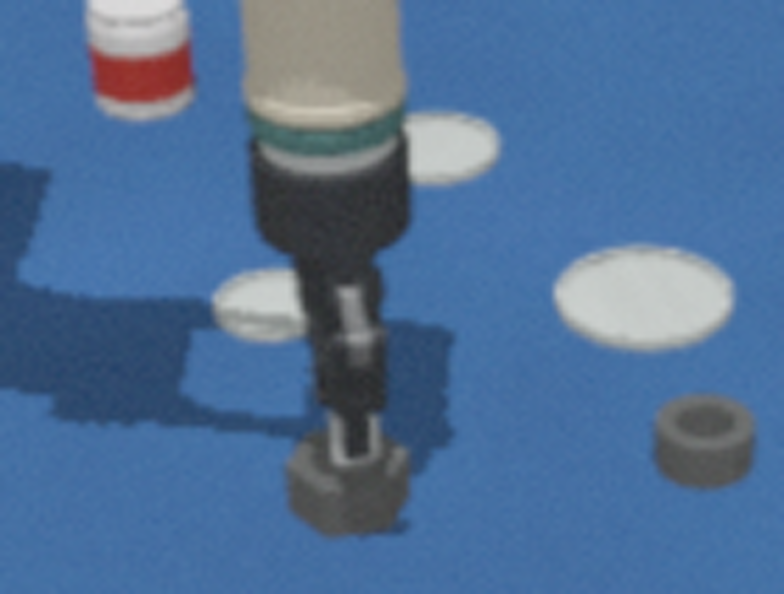

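It closed to 45 mm without touching, so the tool isn't where its readings say. I'll check the reading against the start-pose pictures and the current top view.

```bash
python3 - <<'E'
from h import *
def crop(f,n,p,yaw,w,half=30):
    im=cv2.imread(f); u,v=w2px(n,p); x0=int(np.clip(u-half,0,560-2*half)); y0=int(np.clip(v-half,0,420-2*half)); s=395/(2*half)
    c=cv2.resize(im[y0:y0+2*half,x0:x0+2*half],(395,395),interpolation=cv2.INTER_CUBIC)
    d=np.array([np.cos(yaw),np.sin(yaw),0])
    for k,col in ((0,(0,255,255)),(-w/2,(0,0,255)),(w/2,(0,255,0))):
        for dz in (0,-.011,.06):
            a=(w2px(n,p+d*k+[0,0,dz])-[x0-.5,y0-.5])*s; cv2.circle(c,tuple(int(t) for t in a),3,col,-1 if dz<.05 else 1)
    print(f,x0,y0,s); return c
P=np.array([.1614,.5513,.2112]); y=np.radians(73.7)
Q=np.array([.4764,.0053,.0252]); yq=np.radians(95)
A=crop("pics/raw_top0.png","top",P,y,.085);B=crop("pics/raw_side0.png","side",P,y,.085)
cv2.imwrite("pics/m.png",np.hstack([A,B]))
E
```

```text
pics/raw_top0.png 52 299 6.583333333333333
pics/raw_side0.png 116 57 6.583333333333333
```

View pics/m.png

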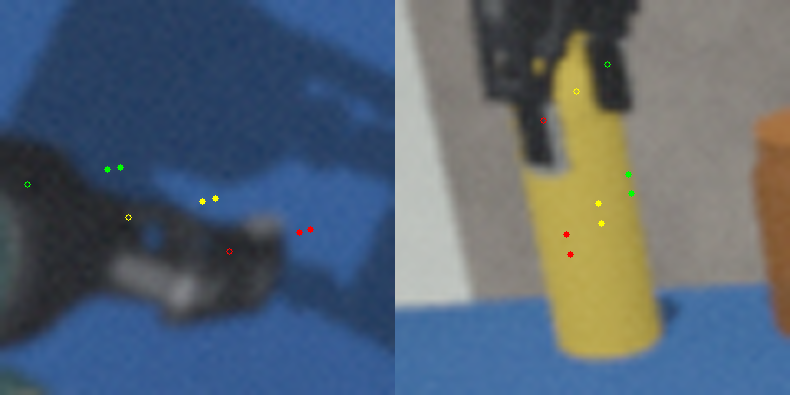

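Both start-pose views agree that the fingertips sit about 25–28 mm higher than the nominal tool frame says. I'll use contact to set the height: open, go down 25 mm (still safe) and close.

Call:
{"op": "drive_tool", "data": {"rows": [[[0,0,0],[0,0,0.5],7.5],[[0,0,0],[0,0,0],7.5],[[0,0,0],[0,0,0],7.5],[[0,0,0],[0,0,-1],7.5],[[0,0,0],[0,0,-1],7.5],[[0,0,0],[0,0,-1],7.5],[[0,0,0],[0,0,0],7.5],[[0,0,0],[0,0,0],7.5]]}}

```text
clock: 4.5
position: [0.4764, 0.0053, -0.0]
ee_rot: [-0.0, -0.044, 0.999, 0.0]
contact_force: [0.8, 1.4, -0.2]
width: 0.0751
gripper_force: 0.0
```

Call:
{"op": "drive_tool", "data": {"rows": [[[0,0,0],[0,0,0],5],[[0,0,0],[0,0,0],5],[[0,0,0],[0,0,0],5],[[0,0,0],[0,0,0],5]], "force": 20}}

```text
clock: 5.0
position: [0.4769, 0.005, 0.0006]
ee_rot: [0.001, -0.044, 0.999, -0.0]
contact_force: [-0.3, -1.8, 6.1]
width: 0.0543
gripper_force: 21.5
```

Gripped at 54.3 mm with the TCP reading 0. Next I'll find the tip height: open slightly and go down step by step until the bench is felt.

Call:
{"op": "drive_tool", "data": {"rows": [[[0,0,0],[0,0,0],6.2],[[0,0,0],[0,0,0],6.2],[[0,0,0],[0,0,-0.4],6.2],[[0,0,0],[0,0,-0.4],6.2],[[0,0,0],[0,0,0],6.2]]}}

```text
clock: 5.62
position: [0.4758, 0.0054, -0.0084]
ee_rot: [-0.001, -0.044, 0.999, 0.0]
contact_force: [1.0, -0.1, 0.4]
width: 0.0617
gripper_force: 0.0
```

Call:
{"op": "drive_tool", "data": {"rows": [[[0,0,0],[0,0,-0.3],6.2],[[0,0,0],[0,0,0],6.2]]}}

```text
clock: 5.88
position: [0.4761, 0.0053, -0.0111]
ee_rot: [-0.0, -0.044, 0.999, 0.0]
contact_force: [-0.6, 0.9, -0.2]
width: 0.0618
gripper_force: 0.0
```

Call:
{"op": "drive_tool", "data": {"rows": [[[0,0,0],[0,0,-0.3],6.2],[[0,0,0],[0,0,0],6.2]]}}

```text
clock: 6.12
position: [0.4761, 0.0053, -0.0141]
ee_rot: [-0.0, -0.044, 0.999, 0.0]
contact_force: [0.2, 0.0, -0.5]
width: 0.0621
gripper_force: 0.0
```

Call:
{"op": "drive_tool", "data": {"rows": [[[0,0,0],[0,0,-0.3],6.2],[[0,0,0],[0,0,0],6.2]]}}

```text
clock: 6.38
position: [0.4761, 0.0053, -0.0171]
ee_rot: [-0.0, -0.044, 0.999, 0.0]
contact_force: [-0.5, 0.1, -0.4]
width: 0.0621
gripper_force: 0.0
```

Call:
{"op": "drive_tool", "data": {"rows": [[[0,0,0],[0,0,-0.2],6.2],[[0,0,0],[0,0,0],6.2]]}}

```text
clock: 6.62
position: [0.4762, 0.0053, -0.019]
ee_rot: [-0.0, -0.044, 0.999, 0.0]
contact_force: [0.3, 0.4, 0.4]
width: 0.0621
gripper_force: 0.0
```

Call:
{"op": "drive_tool", "data": {"rows": [[[0,0,0],[0,0,-0.2],6.2],[[0,0,0],[0,0,0],6.2]]}}

```text
clock: 6.88
position: [0.4762, 0.0053, -0.021]
ee_rot: [-0.0, -0.044, 0.999, 0.0]
contact_force: [-0.2, 0.2, -0.6]
width: 0.0624
gripper_force: 0.0
```

Call:
{"op": "drive_tool", "data": {"rows": [[[0,0,0],[0,0,-0.2],6.2],[[0,0,0],[0,0,0],6.2]]}}

```text
clock: 7.12
position: [0.4761, 0.0053, -0.0231]
ee_rot: [-0.0, -0.044, 0.999, 0.0]
contact_force: [-0.1, 0.1, -0.6]
width: 0.0621
gripper_force: 0.0
```

Call:
{"op": "drive_tool", "data": {"rows": [[[0,0,0],[0,0,-0.2],6.2],[[0,0,0],[0,0,0],6.2]]}}

```text
clock: 7.38
position: [0.4764, 0.0053, -0.0248]
ee_rot: [0.0, -0.044, 0.999, 0.0]
contact_force: [-1.2, -0.5, 1.4]
width: 0.0621
gripper_force: 0.8
```

The bench contact is at TCP z ≈ −0.025 (opening 62 mm), so readings are about 30 mm low. I'll grip the large nut with the tips about 9 mm up, firmer, and lift.

Call:
{"op": "drive_tool", "data": {"rows": [[[0,0,0],[0,0,1.0],6.2],[[0,0,0],[0,0,0],5],[[0,0,0],[0,0,0],5],[[0,0,0],[0,0,0],5],[[0,0,0],[0,0,0],5]], "force": 60}}

```text
clock: 8.0
position: [0.4771, 0.0051, -0.0134]
ee_rot: [0.001, -0.044, 0.999, -0.0]
contact_force: [-2.5, -0.1, 10.8]
width: 0.0537
gripper_force: 62.0
```

Call:
{"op": "drive_tool", "data": {"rows": [[[0,0,0],[0,0,1],5],[[0,0,0],[0,0,2],5],[[0,0,0],[0,0,2],5],[[0,0,0],[0,0,0],5]]}}

```text
clock: 8.5
position: [0.4774, 0.0052, 0.0363]
ee_rot: [0.002, -0.044, 0.999, -0.0]
contact_force: [0.5, -0.3, -3.4]
width: 0.0538
gripper_force: 65.2
```

Call:
{"op": "drive_tool", "data": {"rows": [[[0,0,0],[3.0,2.7,0],5],[[0,0,0],[3.8,3.5,0],5],[[0,0,0],[3.8,3.5,0],5],[[0,0,0],[3.8,3.5,0],5],[[0,0,0],[3.7,3.4,0],5],[[0,0,0],[0,0,-2],5],[[0,0,0],[0,0,0],5],[[0,0,0],[0,0,0],5]]}}

```text
clock: 9.5
position: [0.6563, 0.1708, 0.0143]
ee_rot: [-0.001, -0.043, 0.999, -0.0]
contact_force: [0.0, 0.2, -3.1]
width: 0.0537
gripper_force: 65.0
```

```bash
python3 look.py e
```

```text
tcp [0.6563 0.1708 0.0143] yaw(y) 95.0 tilt 0.12 q6 -1.51 w 0.0537 F [ 0.   0.2 -3.1] 9.5
```

View pics/look_e.png

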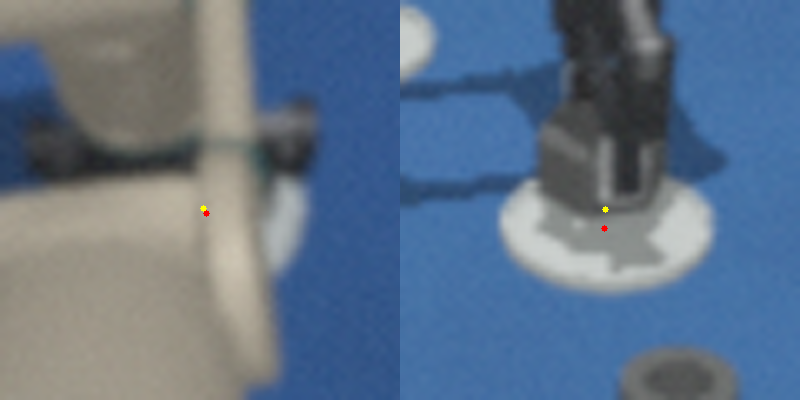

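The nut hangs over the large dish, centred within a few mm (nut column ≈602, dish ≈606). Lowering until it touches.

Call:
{"op": "drive_tool", "data": {"rows": [[[0,0,0],[0.2,0,-1],5],[[0,0,0],[0,0,-1],5],[[0,0,0],[0,0,-0.3],5],[[0,0,0],[0,0,-0.1],5],[[0,0,0],[0,0,0],5]]}}

```text
clock: 10.22
position: [0.6594, 0.1713, -0.0089]
ee_rot: [0.0, -0.044, 0.999, 0.0]
contact_force: [-0.1, 0.1, -3.2]
width: 0.0538
gripper_force: 65.1
```

Call:
{"op": "drive_tool", "data": {"rows": [[[0,0,0],[0,0,-0.1],5],[[0,0,0],[0,0,0],5]]}}

```text
clock: 10.48
position: [0.6594, 0.1713, -0.0098]
ee_rot: [0.0, -0.044, 0.999, 0.0]
contact_force: [-0.7, 0.6, -3.9]
width: 0.0538
gripper_force: 65.1
```

Call:
{"op": "drive_tool", "data": {"rows": [[[0,0,0],[0,0,-0.1],5],[[0,0,0],[0,0,0],5]]}}

```text
clock: 10.72
position: [0.6595, 0.1713, -0.0102]
ee_rot: [0.0, -0.044, 0.999, 0.0]
contact_force: [-0.8, 0.7, 0.0]
width: 0.0539
gripper_force: 65.5
```

Call:
{"op": "drive_tool", "data": {"rows": [[[0,0,0],[0,0,-0.1],5],[[0,0,0],[0,0,0],5]]}}

```text
clock: 10.98
position: [0.6595, 0.1713, -0.0103]
ee_rot: [0.0, -0.044, 0.999, 0.0]
contact_force: [-1.3, -0.3, 6.5]
width: 0.0536
gripper_force: 66.4
```

Call:
{"op": "drive_tool", "data": {"rows": [[[0,0,0],[0,0,0],6.6],[[0,0,0],[0,0,0],6.6],[[0,0,0],[0,0,0],6.6],[[0,0,0],[0,0,2],6.6],[[0,0,0],[0,0,4],6.6],[[0,0,0],[0,0,2],6]]}}

```text
clock: 11.72
position: [0.6606, 0.1714, 0.0702]
ee_rot: [0.002, -0.044, 0.999, 0.0]
contact_force: [0.4, 0.2, 0.1]
width: 0.0601
gripper_force: 0.0
```

Call:
{"op": "drive_tool", "data": {"rows": [[[0,0,-0.1],[-3,-4.8,0],6],[[0,0,-0.1],[-3,-4.8,0],6],[[0,0,-0.1],[-3,-4.8,0],6],[[0,0,-0.1],[-3,-4.8,0],6],[[0,0,0],[-3,-4.8,0],6],[[0,0,0],[-3,-4.8,0],6],[[0,0,0],[-3,-4.8,0],6],[[0,0,0],[-2.9,-4.8,0],6]]}}

```text
clock: 12.72
position: [0.4195, -0.2143, 0.0683]
ee_rot: [0.0, 0.156, 0.988, -0.0]
contact_force: [0.6, -1.0, -0.9]
width: 0.0601
gripper_force: 0.0
```

Call:
{"op": "drive_tool", "data": {"rows": [[[0,0,0],[0,0,0],6],[[0,0,0],[0,0,0],6]]}}

```text
clock: 12.98
position: [0.4204, -0.2127, 0.0681]
ee_rot: [0.0, 0.156, 0.988, 0.0]
contact_force: [0.7, 0.3, 0.9]
width: 0.0599
gripper_force: 0.0
```

```bash
python3 look.py f; python3 - <<'E'
from fit import *
r=fit("side",cv2.imread("pics/raw_side_f.png"),.658,.171,.032,.03,.003,6,34); print(r.x*1000,r.fun)
E
```

```text
tcp [ 0.4204 -0.2127  0.0681] yaw(y) 72.0 tilt 0.04 q6 -1.87 w 0.0599 F [0.7 0.3 0.9] 12.975
[646.76031435 149.22691383 372.53122114] 123.90877532958984
```

View pics/look_f.png

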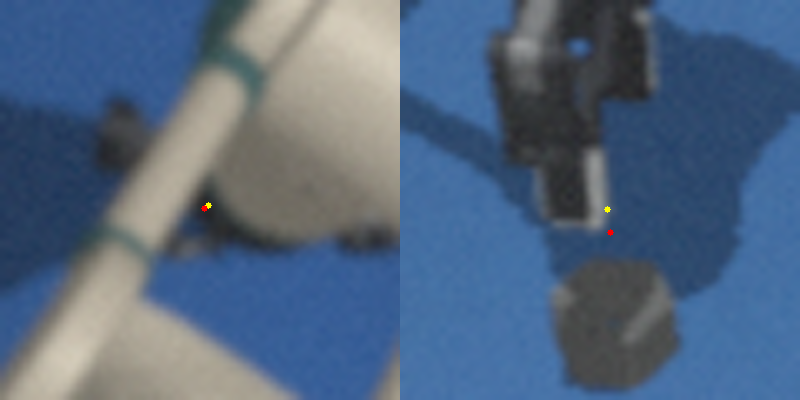

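Fingers straddle the medium nut symmetrically (midpoint column matches the nut's ≈615). Descending and gripping.

Call:
{"op": "drive_tool", "data": {"rows": [[[0,0,0],[0,0,-3],6],[[0,0,0],[0,0,-3],6],[[0,0,0],[0,0,-2],6],[[0,0,0],[0,0,0],6],[[0,0,0],[0,0,0],3.6],[[0,0,0],[0,0,0],3.6],[[0,0,0],[0,0,0],3.6],[[0,0,0],[0,0,0],3.6]], "force": 60}}

```text
clock: 14.08
position: [0.4214, -0.2129, -0.0109]
ee_rot: [0.001, 0.156, 0.988, -0.0]
contact_force: [1.1, 3.7, 6.3]
width: 0.0398
gripper_force: 61.2
```

Call:
{"op": "drive_tool", "data": {"rows": [[[0,0,0],[0,0,1],3.6],[[0,0,0],[0,0,4],3.6],[[0,0,0],[0,0,3],3.6],[[0,0,0],[0,0,0],3.6]]}}

```text
clock: 14.58
position: [0.4217, -0.214, 0.0703]
ee_rot: [0.002, 0.156, 0.988, -0.001]
contact_force: [0.7, -0.8, -1.9]
width: 0.0398
gripper_force: 61.0
```

Call:
{"op": "drive_tool", "data": {"rows": [[[0,0,0],[1.1,4.0,0],3.6],[[0,0,0],[1.2,5,0],3.6],[[0,0,0],[1.2,5,0],3.6],[[0,0,0],[1.2,5,0],3.6],[[0,0,0],[1.2,5,0],3.6],[[0,0,0],[1.2,5,0],3.6],[[0,0,0],[1.2,5,0],3.6],[[0,0,0],[1.2,5,0],3.6]]}}

```text
clock: 15.58
position: [0.5143, 0.1785, 0.0664]
ee_rot: [-0.001, 0.156, 0.988, -0.001]
contact_force: [0.6, -0.6, -1.8]
width: 0.0396
gripper_force: 61.0
```

Call:
{"op": "drive_tool", "data": {"rows": [[[0,0,0],[1.2,5,0],3.6],[[0,0,0],[1.2,5,0],3.6],[[0,0,0],[1.0,4.8,0],3.6],[[0,0,0],[0.8,4,0],3.6],[[0,0,0],[0,0,-3],3.6],[[0,0,0],[0,0,-2],3.6],[[0,0,0],[0,0,0],3.6]]}}

```text
clock: 16.45
position: [0.5546, 0.3638, 0.0143]
ee_rot: [-0.003, 0.156, 0.988, -0.002]
contact_force: [-0.6, -0.1, -1.4]
width: 0.04
gripper_force: 61.1
```

```bash
python3 look.py g
```

```text
tcp [0.5546 0.3638 0.0143] yaw(y) 72.1 tilt 0.45 q6 -0.78 w 0.04 F [-0.6 -0.1 -1.4] 16.45
```

View pics/look_g.png

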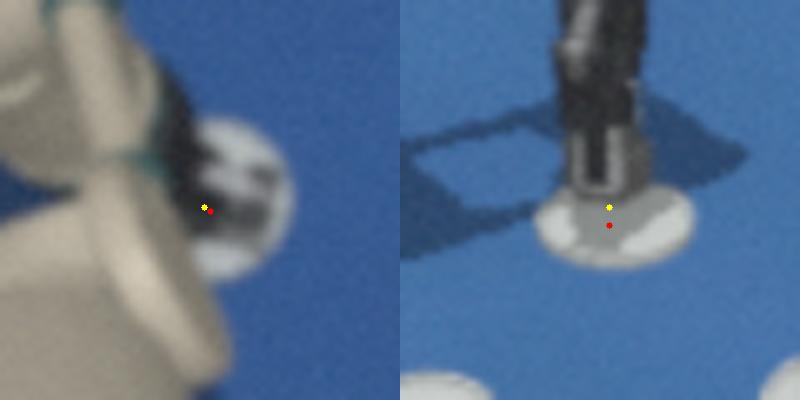

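The medium nut is over its dish (nut column ≈609, dish ≈615). Lowering.

Call:
{"op": "drive_tool", "data": {"rows": [[[0,0,0],[0.2,0,-1],3.6],[[0,0,0],[0,0,-0.7],3.6],[[0,0,0],[0,0,0],3.6]]}}

```text
clock: 16.92
position: [0.5588, 0.3648, 0.0005]
ee_rot: [-0.001, 0.156, 0.988, -0.0]
contact_force: [0.8, -0.4, -1.0]
width: 0.0395
gripper_force: 61.1
```

Call:
{"op": "drive_tool", "data": {"rows": [[[0,0,0],[0,0,-0.1],3.6],[[0,0,0],[0,0,-0.1],3.6],[[0,0,0],[0,0,0],3.6]]}}

```text
clock: 17.3
position: [0.5593, 0.3653, -0.0008]
ee_rot: [0.0, 0.156, 0.988, 0.0]
contact_force: [0.2, 0.2, -2.5]
width: 0.0398
gripper_force: 61.1
```

Call:
{"op": "drive_tool", "data": {"rows": [[[0,0,0],[0,0,-0.4],3.6],[[0,0,0],[0,0,-0.2],3.6],[[0,0,0],[0,0,0],3.6]]}}

```text
clock: 17.68
position: [0.559, 0.3651, -0.0073]
ee_rot: [-0.0, 0.156, 0.988, -0.0]
contact_force: [0.1, 0.4, -1.5]
width: 0.0398
gripper_force: 61.1
```

Call:
{"op": "drive_tool", "data": {"rows": [[[0,0,0],[0,0,-0.1],3.6],[[0,0,0],[0,0,0],3.6]]}}

```text
clock: 17.92
position: [0.5594, 0.3653, -0.0077]
ee_rot: [0.0, 0.156, 0.988, 0.0]
contact_force: [0.1, 0.2, -1.2]
width: 0.0392
gripper_force: 61.1
```

Call:
{"op": "drive_tool", "data": {"rows": [[[0,0,0],[0,0,-0.1],3.6],[[0,0,0],[0,0,0],3.6]]}}

```text
clock: 18.18
position: [0.5594, 0.3654, -0.0078]
ee_rot: [0.0, 0.156, 0.988, 0.0]
contact_force: [-2.5, -0.3, 5.0]
width: 0.0395
gripper_force: 61.8
```

Call:
{"op": "drive_tool", "data": {"rows": [[[0,0,0],[0,0,0],5.2],[[0,0,0],[0,0,0],5.2],[[0,0,0],[0,0,0],5.2],[[0,0,0],[0,0,2],5.2],[[0,0,0],[0,0,4],5.2],[[0,0,0],[0,0,2],5]]}}

```text
clock: 18.92
position: [0.5604, 0.3658, 0.0731]
ee_rot: [0.001, 0.156, 0.988, 0.001]
contact_force: [0.4, -0.1, 0.2]
width: 0.05
gripper_force: 0.0
```

Call:
{"op": "drive_tool", "data": {"rows": [[[0,0,-0.05],[0.1,-6,0],5],[[0,0,0],[0.1,-6,0],5],[[0,0,0],[0.1,-6,0],5],[[0,0,0],[0.1,-6,0],5],[[0,0,0],[0.1,-6,0],5],[[0,0,0],[0.1,-6,0],5],[[0,0,0],[0.1,-6,0],5],[[0,0,0],[0.1,-6,0],5]]}}

```text
clock: 19.92
position: [0.5673, -0.1167, 0.0712]
ee_rot: [0.0, 0.18, 0.984, 0.0]
contact_force: [0.8, -0.3, 0.5]
width: 0.05
gripper_force: 0.0
```

Call:
{"op": "drive_tool", "data": {"rows": [[[0,0,0],[0.1,-6,0],5],[[0,0,0],[0.1,-6,0],5],[[0,0,0],[0.1,-6,0],5],[[0,0,0],[0,-6,0],5],[[0,0,0],[0,-0.7,0],5],[[0,0,0],[0,0,0],5],[[0,0,0],[0,0,0],5]]}}

```text
clock: 20.8
position: [0.5702, -0.3598, 0.071]
ee_rot: [-0.0, 0.18, 0.984, 0.001]
contact_force: [0.0, 1.3, 0.3]
width: 0.0498
gripper_force: 0.0
```

```bash
python3 look.py h
```

```text
tcp [ 0.5702 -0.3598  0.071 ] yaw(y) 69.3 tilt 0.09 q6 -1.88 w 0.0498 F [0.  1.3 0.3] 20.8
```

View pics/look_h.png

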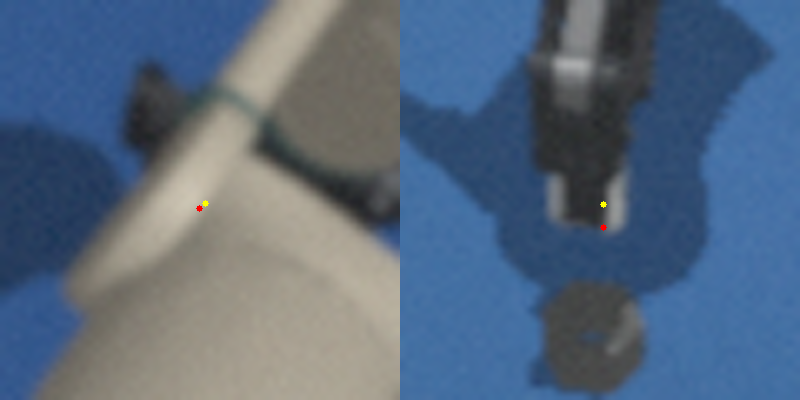

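Tool is aligned over the small nut (nut column ≈594). Descending with a 1.5 mm x trim.

Call:
{"op": "drive_tool", "data": {"rows": [[[0,0,0],[-0.15,-0.1,-3],5],[[0,0,0],[0,0,-3],5],[[0,0,0],[0,0,-2.3],5],[[0,0,0],[0,0,0],5],[[0,0,0],[0,0,0],2.6],[[0,0,0],[0,0,0],2.6],[[0,0,0],[0,0,0],2.6],[[0,0,0],[0,0,0],2.6]], "force": 40}}

```text
clock: 21.9
position: [0.5697, -0.3631, -0.0105]
ee_rot: [0.001, 0.18, 0.984, -0.0]
contact_force: [1.1, 1.7, 5.9]
width: 0.0285
gripper_force: 40.2
```

Call:
{"op": "drive_tool", "data": {"rows": [[[0,0,0],[0,0,1],2.6],[[0,0,0],[0,0,4],2.6],[[0,0,0],[0,0,3],2.6],[[0,0,0],[0,0,0],2.6]]}}

```text
clock: 22.4
position: [0.5703, -0.3641, 0.0711]
ee_rot: [0.003, 0.18, 0.984, -0.001]
contact_force: [0.0, 0.7, -0.5]
width: 0.0289
gripper_force: 39.7
```

Call:
{"op": "drive_tool", "data": {"rows": [[[0,0,0],[-0.8,4,0],2.6],[[0,0,0],[-1.1,5,0],2.6],[[0,0,0],[-1.1,5,0],2.6],[[0,0,0],[-1.1,5,0],2.6],[[0,0,0],[-1.1,5,0],2.6],[[0,0,0],[-1.1,5,0],2.6],[[0,0,0],[-1.1,5,0],2.6],[[0,0,0],[-1.1,5,0],2.6]]}}

```text
clock: 23.4
position: [0.4821, 0.0287, 0.0669]
ee_rot: [-0.001, 0.181, 0.984, -0.0]
contact_force: [0.9, 0.3, -0.7]
width: 0.0289
gripper_force: 39.7
```

Call:
{"op": "drive_tool", "data": {"rows": [[[0,0,0],[-1.1,5,0],2.6],[[0,0,0],[-1.1,5,0],2.6],[[0,0,0],[-0.9,4,0],2.6],[[0,0,0],[-0.5,2.6,0],2.6],[[0,0,0],[0,0,-3],2.6],[[0,0,0],[0,0,-2],2.6],[[0,0,0],[0,0,0],2.6],[[0,0,0],[0,0,0],2.6]]}}

```text
clock: 24.4
position: [0.4478, 0.1931, 0.0181]
ee_rot: [-0.0, 0.18, 0.984, -0.0]
contact_force: [-1.1, 0.7, -1.1]
width: 0.029
gripper_force: 39.7
```

```bash
python3 look.py i
```

```text
tcp [0.4478 0.1931 0.0181] yaw(y) 69.2 tilt 0.02 q6 -0.94 w 0.029 F [-1.1  0.7 -1.1] 24.4
```

View pics/look_i.png

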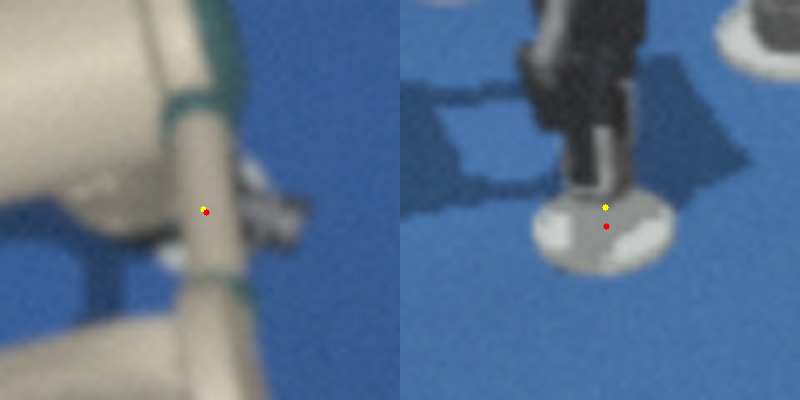

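The small nut is centred over its dish (nut ≈600, dish ≈604). Lowering.

Call:
{"op": "drive_tool", "data": {"rows": [[[0,0,0],[0,0,-1],2.6],[[0,0,0],[0,0,-1],2.6],[[0,0,0],[0,0,-0.4],2.6],[[0,0,0],[0,0,0],2.6],[[0,0,0],[0,0,0],2.6]]}}

```text
clock: 25.12
position: [0.448, 0.1933, -0.0059]
ee_rot: [0.0, 0.18, 0.984, 0.0]
contact_force: [-0.4, -0.8, -1.1]
width: 0.0289
gripper_force: 39.8
```

Call:
{"op": "drive_tool", "data": {"rows": [[[0,0,0],[0,0,-0.1],2.6],[[0,0,0],[0,0,0],2.6]]}}

```text
clock: 25.38
position: [0.4479, 0.1933, -0.0068]
ee_rot: [0.0, 0.18, 0.984, 0.0]
contact_force: [-0.4, 0.5, -0.2]
width: 0.0289
gripper_force: 39.8
```

Call:
{"op": "drive_tool", "data": {"rows": [[[0,0,0],[0,0,-0.1],2.6],[[0,0,0],[0,0,0],2.6]]}}

```text
clock: 25.62
position: [0.448, 0.1933, -0.0075]
ee_rot: [0.0, 0.18, 0.984, 0.0]
contact_force: [-1.0, -0.7, 4.0]
width: 0.029
gripper_force: 40.2
```

Seated. Releasing, rising, and clearing the view to check.

Call:
{"op": "drive_tool", "data": {"rows": [[[0,0,0],[0,0,0],4.2],[[0,0,0],[0,0,0],4.2],[[0,0,0],[0,0,0],4.2],[[0,0,0],[0,0,2],4.2],[[0,0,0],[0,0,5],4.2],[[0,0,0],[0,0,6],4.2],[[0,0,0],[0,-5,4],4.2],[[0,0,0],[0,-6,0],4.2]]}}

```text
clock: 26.62
position: [0.4507, 0.0842, 0.1648]
ee_rot: [0.004, 0.179, 0.984, 0.001]
contact_force: [0.7, 0.0, -0.3]
width: 0.0417
gripper_force: 0.0
```

Call:
{"op": "drive_tool", "data": {"rows": [[[0,0,0],[0,-6,0],4.2],[[0,0,0],[-0.5,-6,0],4.2],[[0,0,0],[-0.5,-6,0],4.2],[[0,0,0],[-1,-6,0],4.2],[[0,0,0],[-1,-6,0],4.2],[[0,0,0],[-1,-6,0],4.2],[[0,0,0],[0,-4,0],4.2],[[0,0,0],[0,0,0],4.2]]}}

```text
clock: 27.62
position: [0.4077, -0.3186, 0.1608]
ee_rot: [0.0, 0.182, 0.983, -0.0]
contact_force: [-0.9, 0.5, -0.3]
width: 0.0423
gripper_force: 0.0
```

```bash
python3 - <<'E'
from fit import *
print(manip.get_state()["position"],manip.get_state()["clock"])
D=dict(L=(.659,.1713,.032,.03,.05),M=(.559,.365,.0237,.025,.041),S=(.448,.194,.0173,.02,.033))
for n in ("top","side"):
    im=eyes.get_image(n)[:,:,::-1].copy(); cv2.imwrite(f"pics/raw_{n}_z.png",im)
    for k,(x,y,R,h,Rd) in D.items():
        # dark pixels inside dish vs. predicted silhouette: centroid and area
        u,v=w2px(n,(x,y,.01)); w=44; x0,y0=int(u)-22,int(v)-22
        g=im[y0:y0+w,x0:x0+w].max(2); dark=g<135
        near=sil(n,x,y,0,Rd*.9,.03,.003,48,x0,y0,w)>.5
        m=dark&near; pred=sil(n,x,y,0,R,h,.003,48,x0,y0,w); solid=cv2.morphologyEx(m.astype(np.uint8),cv2.MORPH_CLOSE,np.ones((5,5)))
        yy,xx=np.nonzero(solid); ys,xs=np.nonzero(pred>.5)
        print(n,k,"dark centroid",np.round([xx.mean(),yy.mean()],1),"pred",np.round([xs.mean(),ys.mean()],1),"area",solid.sum(),(pred>.5).sum(),"bbox",xx.min(),xx.max(),yy.min(),yy.max(),"pred",xs.min(),xs.max(),ys.min(),ys.max())
    # collars, spanner, tin unchanged: difference from first picture
    a=cv2.imread(f"pics/raw_{n}0.png").astype(int)
    for nm,p,r in (("cL",(.662,.0138,.014),.03),("cS",(.649,-.174,.011),.025),("tin",(.385,.465,.035),.05),("spanner",(.373,-.415,.004),.09)):
        u,v=w2px(n,p); q=int(r*340); sl=np.s_[int(v)-q:int(v)+q,int(u)-q:int(u)+q]
        print(n,nm,"mean abs diff",np.abs(a[sl]-im[sl]).mean().round(1))
E
```

```text
[ 0.40765884 -0.31863268  0.16075001] 27.625
top L dark centroid [21.1 21.5] pred [21.7 21.5] area 212 326 bbox 13 29 12 31 pred 12 31 12 31
top M dark centroid [21.4 21.9] pred [21.7 22.2] area 148 191 bbox 15 28 16 28 pred 14 29 15 29
top S dark centroid [21.5 21.9] pred [22. 22.] area 68 99 bbox 17 26 18 26 pred 17 27 17 27
top cL mean abs diff 6.3
top cS mean abs diff 6.1
top tin mean abs diff 7.9
top spanner mean abs diff 35.1
side L dark centroid [21.5 20.7] pred [22.3 20.9] area 269 334 bbox 13 31 13 29 pred 13 32 12 30
side M dark centroid [21.8 20.8] pred [22. 21.] area 130 153 bbox 15 28 15 26 pred 16 28 15 27
side S dark centroid [19.7 20.9] pred [22.3 21.8] area 207 109 bbox 13 27 12 29 pred 17 28 17 27
side cL mean abs diff 2.0
side cS mean abs diff 2.1
side tin mean abs diff 48.0
side spanner mean abs diff 1.9
```

All three nuts match their expected positions within about 2 mm, and the bystanders look unchanged wherever the arm doesn't cover them. Handing in.

```bash
python3 -c "
from rig import job
print(job.sign_off())"
```

```text
the job is handed in; nothing more can be done
None
```

I set each nut down in the dish of its size, about 2 mm from where I aimed in the final top-view check, and handed the job in at about 28 s of the 83 s; the sign-off call returned no verdict.

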